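# Close a power module's terminal covers and hold it up to the inspection camera

## Robot

A 7-joint arm with a two-finger parallel gripper is mounted at the origin on the work surface. World frame = base frame: x ahead of the robot, y to its left, z up, the work surface at z = 0. Lengths are in mm, angles in rad, forces in N, time in s.
With the tool pointing down it reaches from about 400 to 875 mm from the base axis. Payload 19.3 kg.
Tool frame: the origin (TCP) lies at the very end of the fingers, on their centre line; the grasp point (between the pads) lies 19 mm behind it (grip_point_offset is the z of the grasp point in the tool frame, in mm); z points along the fingers, x is the direction in which the jaws open and shut, and the axes are right-handed (so a half turn about z gives the same grasp; the last joint's range is limited). The gripper opens to 85 mm and grips with 20 to 120 N. Pads are 22 mm wide; open, the fingers measure 114 mm over their backs; the gripper's body (76 mm by 85 mm) begins 54 mm behind the grasp point. The pads swing forward as they close: fully open they stand 13 mm farther back than shut.
Start: joints at [-1.352, 0.521, -0.036, 1.599, 0.021, 1.021, -0.113], TCP at [178.02, 599.102, 231.291] pointing down, gripper open.
Joint ranges: [-2.91, 2.91], [-0.3, 2.13], [-1.5, 1.42], [0.17, 2.43], [-1.26, 4.41], [0.16, 1.93], [-2.52, 2.52]. Speed limits (rad/s): [1.89, 1.89, 2.39, 2.39, 3.01, 3.01, 3.01].

## Interface

Orientations are given as a 3x3 rotation matrix whose columns are the frame's x, y, z axes.
In Python, from workcell import movep, movel, goto_joints, open_gripper, clamp, wait, inverse_kinematics, read_state, camera, PlanningError, finish_job, grip_point_offset gives the robot as it stands. Calls block until the motion is done:
- movep(position, orientation): joint-space move of the TCP to a pose.
- movel(position, frame=None, max_speed=150, guard=None): straight line of the TCP; frame=None keeps the orientation; max_speed is the mean speed in mm/s. With guard (N) it stops when the force on the tool has changed by that much, and returns True; else False.
- goto_joints(angles): joint-space move.
- open_gripper() and clamp(): open the fingers fully, or close them until they stop; the grip force is fixed at half the most.
- wait(seconds).
- inverse_kinematics(position, orientation): joint angles nearest the present ones, or None.
- read_state(): the state.
- camera(name): name is "side" or "top" or "wrist"; returns a dict with "image" (420x560x3 uint8, blue, green, red), "range_z" (420x560 float32, mm along the optical axis (not along the pixel's ray), 0 where there is no reading), "fx", "fy", "cx", "cy" (pixels), "cam_to_world" (4x4, takes a point from camera to world coordinates). Camera axes: x right, y up, looking along -z (the intrinsics and any distortion apply to the point x, -y, -z); pixel columns grow to the right and rows downward; lengths in mm; the calibration is good to about 2 mm. A picture is of the moment at which its call begins.
A pose or a line that the arm cannot do raises PlanningError and nothing moves.
- finish_job(): hands the job in, once; it reports no verdict.
The state is a dict: "time": time; "qpos": joint angles; "qvel": joint speeds; "joint_efforts": joint torques, N m; "eef_pos": TCP position; "tool_rot": TCP orientation; "ft_force": force on the tool from outside, world axes, zero at the start; "torque": the same for the moment, N m; "finger_gap": finger opening in mm.
Only numpy, scipy, OpenCV 4.12 (cv2) and the standard library are available. Lean on these libraries where they do the work, as an engineer would, in place of code of your own. Each camera call takes 0.05 s, during which the arm holds its last target.

## Task

While the power module still sits in the opened chassis, press its two hinged terminal covers (yellow over the mains end, black over the output end) down until each snaps shut. Then lift the module out and hold it up in the air for the inspection camera, right way up, with the middle of its yellow mains end in line with the lens, 100 mm in front of the lens and square to it. Finish while holding it there, still and with both covers shut; leave the other things on the bench alone and do not bump the camera.

Things in the scene. Friction and masses are not known exactly. Their poses are not given: they have to be found in the camera images.
- power_module: loose aluminium power module, 0.2-0.35 kg, 108 (x) x 50 (y) x 28 mm (z) with covers shut. Origin: centre of underside, at start 11 mm above the bench. +x: mains end (yellow cover), -x: output end (black), +z: perforated top with white label. The middle 66 mm is a plain box, gripped across its 50 mm width; centre of mass at mid-length. It stands on rails between low tabs and lifts straight up.
- mains_cover (a joint): yellow cover at the +x end: plate 46 mm wide (y), 21 mm long, 12 mm lip at its outer edge, hinged along y at module x = 33, z = 27 mm. 0 = shut (top level with the case top, z = 28 mm), grows in rad as raised. Starts 0.5-0.95 raised and stays where left; swings freely to about 0.25, then a catch resists with about 6 N at the press point, gives way at about 0.13 and holds it shut.
- output_cover (a joint): black terminal cover at the module's -x end, the mains cover mirrored (hinge at x = -33 mm). 0 = shut, grows in rad as it is raised; the same snap.
- mains_press (a point): point to press on the yellow cover: middle of its upper face, 14 mm outward of its hinge (when shut at x = +47, y = 0, z = 28 mm of the module)
- output_press (a point): the same point on the black cover (when shut at x = -47, y = 0, z = 28 mm of the module)
- mains_end (a point): middle of the module's mains end face: x = +54, y = 0, z = 14 mm of the module
- chassis: fixed open steel chassis, 260 (x) x 240 mm (y), walls 40 mm high, floor 3 mm. Origin: centre of underside. The module sits at x = 0, y = +45 mm, its x along the chassis's x, on two 8 mm rails; tabs (6 mm above its underside) at its ends and corners, its sides free within 35 mm of the middle; left wall 47 mm beyond its side. A circuit board with parts to 28 mm high lies at y below -20 mm.
- camera_head: head of the inspection camera, fixed on a post stand at the back of the bench: blue box, black lens, white ring light 66 mm wide. Origin: centre of the lens front, 295 mm above the bench. The lens looks along -x of this frame, 25 deg below level; y is level. A module shown correctly has its axes parallel to these, mains end centre at x = -100, y = 0, z = 0 mm: mains end to the lens, raised 25 deg.
- fan: small square cooling fan 40 x 40 x 20 mm lying loose in the chassis's corner near the robot, to the right. Loose; to be left alone. Origin: centre of its underside.
- stepper: stepper motor, round can 42 mm across and 22 mm high, short shaft with a brass pinion on top (40 mm in all). Loose; to be left alone. Origin: centre of its underside.
- webcam: webcam on a foot 50 x 34 mm, 60 mm high. Loose; to be left alone. Origin: centre of its underside.
- hard_drive: 2.5-inch hard drive 100 x 70 x 9.5 mm lying flat. Loose; to be left alone. Origin: centre of its underside.
- screw_dish: round steel dish of screws, 72 mm across, 22 mm high. Loose; to be left alone. Origin: centre of its underside.
- pliers: pliers with orange handles, 170 mm long, lying flat. Loose; to be left alone. Origin: centre of its underside.
- screwdriver: screwdriver with a red handle, 190 mm long, lying flat. Loose; to be left alone. Origin: centre of its underside.
Not all that is in view belongs to the job. What is shaped like the power_module but orange or red is not meant.

How it is judged:
By the outcome, as a careful person would: the job done as asked, in the order asked, and still so for the second after the job is handed in, while the arm keeps its last pose, push and grip.
It also fails if it takes over 45 s, if anything falls off the work surface, if the arm or the gripper's body presses on something with over 40 N, if the wrist force passes 120 N, or if a joint passes its speed limit or range.

## Working session

There is one attempt and no reset: what is moved stays moved. The work goes in short steps, each a Python script; the robot and the scene stay as the last script left them, time stands still between calls to the robot, and variables do not carry over. Pictures are saved under pics/ and viewed, and the job is handed in when it is done.

```bash
mkdir -p pics; ls
cat > h.py <<'E'
import numpy as np, cv2
from workcell import *
def snap(n,f):
    c=camera(n); cv2.imwrite(f'pics/{f}.png',c['image']); np.savez(f'pics/{f}.npz',**{k:np.asarray(v) for k,v in c.items()}); return c
def pts(c):
    r=np.asarray(c['range_z']);h,w=r.shape
    u,v=np.meshgrid(np.arange(w),np.arange(h))
    P=np.stack([(u-c['cx'])/c['fx']*r,-(v-c['cy'])/c['fy']*r,-r],-1)
    M=np.asarray(c['cam_to_world']); return P@M[:3,:3].T+M[:3,3]
E
python3 - <<'E'
from h import *
for n in ['side','top','wrist']:
    c=snap(n,n+'0'); print(n,[k for k in c], c['fx'],c['cx'],c['cy'],np.round(c['cam_to_world'],3).tolist())
s=read_state();print(s['time'],s['eef_pos'],s['tool_rot'],s['finger_gap'],grip_point_offset)
E
```

```text
pics
side ['image', 'range_z', 'fx', 'fy', 'cx', 'cy', 'cam_to_world'] 543.7672825763798 269.06518951592295 214.68539394097323 [[0.913, 0.253, -0.319, 42.597], [-0.407, 0.591, -0.696, -994.735], [0.013, 0.766, 0.643, 1119.942], [0.0, 0.0, 0.0, 1.0]]
top ['image', 'range_z', 'fx', 'fy', 'cx', 'cy', 'cam_to_world'] 447.4993948223854 288.33838763293244 213.90192105817036 [[0.021, 0.99, -0.137, 316.53], [-1.0, 0.022, 0.004, 3.564], [0.007, 0.137, 0.991, 1636.69], [0.0, 0.0, 0.0, 1.0]]
wrist ['image', 'range_z', 'fx', 'fy', 'cx', 'cy', 'cam_to_world'] 307.2062955712356 275.0959028956213 204.40822411407416 [[0.285, -0.907, -0.309, 96.825], [0.959, 0.269, 0.093, 622.081], [-0.001, -0.323, 0.946, 372.568], [0.0, 0.0, 0.0, 1.0]]
0.15 [177.96285894 598.87778143 230.89626121] [[ 2.84779115e-01  9.58593150e-01 -1.71557212e-04]
 [ 9.58592818e-01 -2.84779159e-01 -7.99622122e-04]
 [-8.15368207e-04  6.32621680e-05 -9.99999666e-01]] 85.04199288966375 -18.700000000000003
```

View pics/top0.png

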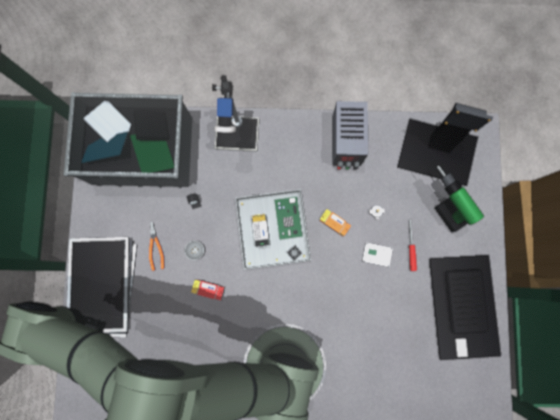

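View pics/side0.png

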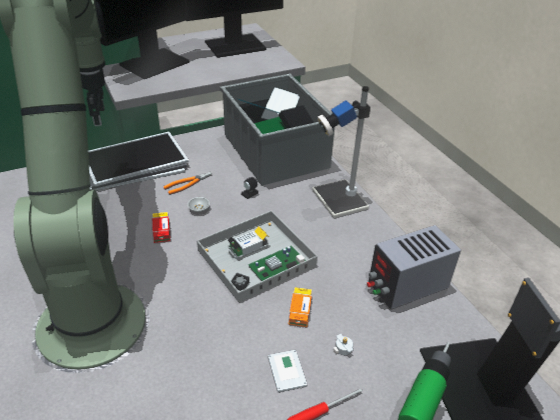

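View pics/wrist0.png

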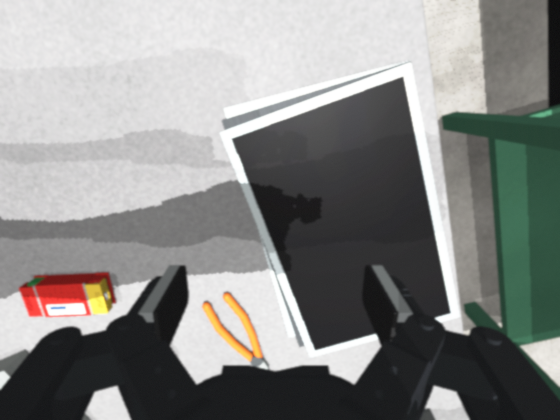

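The top view shows the chassis at about (272,230), the module at (260,230) with its yellow end up (+x), and the camera head at (226,108). The side view shows the same module at (250,240) and the blue head at (343,113). The wrist view doesn't show the chassis. Next I'll enlarge the crops and compute positions.

Run:
```python
from h import *
L=lambda n:dict(np.load(f'pics/{n}.npz'))
t=L('top0');s=L('side0')
a=cv2.resize(t['image'][70:280,190:330],None,fx=2.8,fy=2.8,interpolation=cv2.INTER_CUBIC)
b=cv2.resize(s['image'][75:305,190:390],None,fx=2,fy=2.5,interpolation=cv2.INTER_CUBIC)
cv2.imwrite('pics/c0.png',np.hstack([a[:575],b]))
P=pts(t);Q=pts(s)
for u,v in [(260,230),(260,218),(260,243),(240,200),(303,195),(247,266),(226,106),(226,128),(236,135),(195,200)]: print('top',u,v,P[v,u].round(0))
for u,v in [(343,113),(325,123),(355,111),(250,240),(362,95)]: print('side',u,v,Q[v,u].round(0))
```

```text
top 260 230 [476.  97.  46.]
top 260 218 [519.  99.  48.]
top 260 243 [431.  97.  26.]
top 240 200 [590. 177.   3.]
top 303 195 [614. -55.   2.]
top 247 266 [ 317.    4. 1637.]
top 226 106 [817. 193. 350.]
top 226 128 [755. 193. 329.]
top 236 135 [834. 200.  16.]
top 195 200 [578. 333.  54.]
side 343 113 [808. 177. 343.]
side 325 123 [748. 172. 326.]
side 355 111 [850. 180. 339.]
side 250 240 [481.  90.  40.]
side 362 95 [880. 198. 375.]
```

View pics/c0.png

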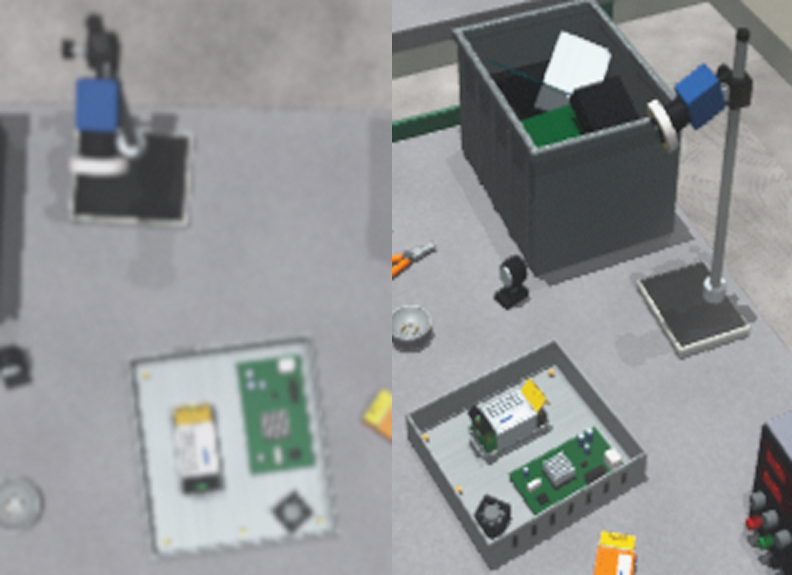

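```bash
cat >> h.py <<'E'
def Rdown(yaw): # tool y along (cos yaw, sin yaw), tool x = left of it
    c,s=np.cos(yaw),np.sin(yaw)
    return np.array([[-s,c,0],[c,s,0],[0,0,-1.]])
E
python3 - <<'E'
from h import *
movep([430,95,250],Rdown(0.08)); 
c=snap('wrist','w1');s=read_state();print(s['time'],s['eef_pos'],s['qpos'].round(3) if hasattr(s['qpos'],'round') else s['qpos'])
P=pts(c)
for u,v in [(280,200)]: print(P[v,u])
E
```

```text
2.2333 [430.05984917  95.66904501 249.95783082] [-0.544  0.205  0.223  2.047 -0.058  0.896  1.362]
[460.14429572 103.70753319  37.13108725]
```

View pics/w1.png

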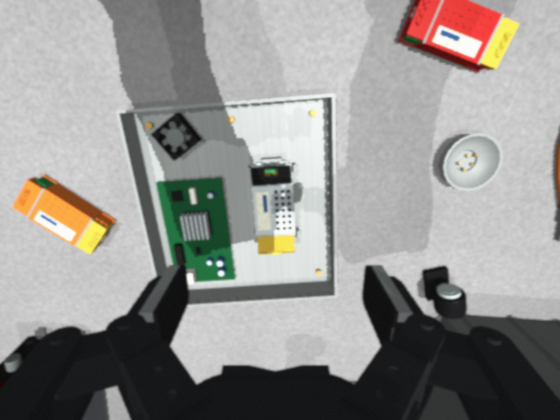

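The wrist view shows the module at about (275,205), with its black end at (271,174), yellow end at (277,244) and the fan at (175,136). Next I'll fit the module's pose from depth and colour.

Run:
```python
from h import *
c=dict(np.load('pics/w1.npz'));P=pts(c)
im=c['image'];cv2.imwrite('pics/w1c.png',cv2.resize(im[145:265,225:325],None,fx=5,fy=5,interpolation=cv2.INTER_CUBIC))
x,y,z=P[...,0],P[...,1],P[...,2]
hsv=cv2.cvtColor(im,cv2.COLOR_BGR2HSV)
roi=np.zeros(z.shape,bool);roi[150:260,240:305]=1
yel=roi&(hsv[...,0]>18)&(hsv[...,0]<35)&(hsv[...,1]>120)
print('floor z',np.median(z[200:260,305:318]),'bench',np.median(z[320:330,300:340]))
top=roi&(z>34)&(z<44)&~yel
q=P[top]; print('top n',len(q),'zmed',np.median(q[:,2]))
r=cv2.minAreaRect(q[:,:2].astype(np.float32));print(r)
n=np.linalg.svd(q-q.mean(0),full_matrices=False)[2];print(n[0],n[2])
for m in (yel,):
    q=P[m];print('yel',len(q),q.min(0),q.max(0),q.mean(0))
# z profile along centre
for v in range(155,260,3): 
    print(v,[tuple(P[v,u].round(0).astype(int)) for u in (258,274,290)])
```

```text
floor z 1.9784369596626163 bench -1.1670894148054458
top n 2241 zmed 38.20997443804322
((474.6405029296875, 97.35818481445312), (114.57427215576172, 50.06755828857422), 8.272248268127441)
[ 0.98724947  0.15908767 -0.00544088] [-0.00509758 -0.00256594 -0.99998372]
yel 587 [345.72163748  80.34818066  28.15644359] [530.37066747 125.28677266 391.75234843] [512.91504156 102.6220128   47.95643796]
155 [(np.int64(414), np.int64(72), np.int64(3)), (np.int64(412), np.int64(92), np.int64(3)), (np.int64(410), np.int64(113), np.int64(4))]
158 [(np.int64(418), np.int64(72), np.int64(3)), (np.int64(414), np.int64(93), np.int64(13)), (np.int64(414), np.int64(113), np.int64(2))]
161 [(np.int64(421), np.int64(73), np.int64(3)), (np.int64(420), np.int64(93), np.int64(3)), (np.int64(418), np.int64(113), np.int64(2))]
164 [(np.int64(423), np.int64(73), np.int64(11)), (np.int64(422), np.int64(93), np.int64(11)), (np.int64(420), np.int64(113), np.int64(14))]
167 [(np.int64(420), np.int64(75), np.int64(45)), (np.int64(418), np.int64(93), np.int64(46)), (np.int64(417), np.int64(111), np.int64(45))]
170 [(np
[... 3526 characters left out ...]
[(np.int64(519), np.int64(81), np.int64(45)), (np.int64(516), np.int64(101), np.int64(48)), (np.int64(515), np.int64(121), np.int64(45))]
248 [(np.int64(522), np.int64(81), np.int64(48)), (np.int64(519), np.int64(101), np.int64(50)), (np.int64(517), np.int64(121), np.int64(50))]
251 [(np.int64(524), np.int64(82), np.int64(50)), (np.int64(523), np.int64(101), np.int64(49)), (np.int64(522), np.int64(121), np.int64(49))]
254 [(np.int64(555), np.int64(81), np.int64(1)), (np.int64(531), np.int64(102), np.int64(43)), (np.int64(551), np.int64(126), np.int64(1))]
257 [(np.int64(559), np.int64(81), np.int64(2)), (np.int64(557), np.int64(104), np.int64(2)), (np.int64(555), np.int64(127), np.int64(3))]
```

View pics/w1c.png

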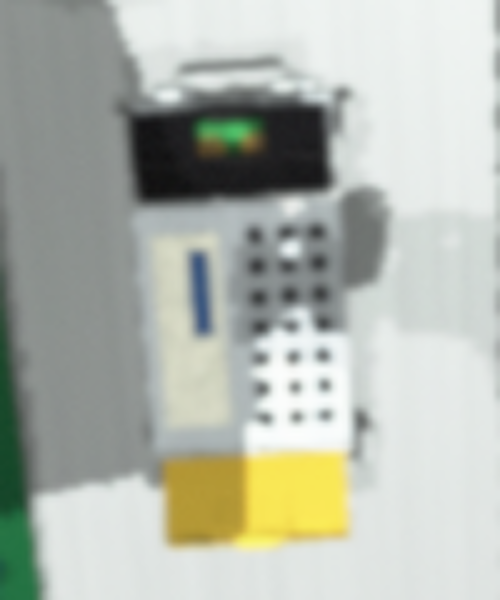

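Run:
```python
from h import *
c=dict(np.load('pics/w1.npz'));P=pts(c)
# side edges per row: leftmost/rightmost pixel with z in (33,44) for case rows
L=[];R=[]
for v in range(190,234):
    row=P[v,235:310]; k=np.where((row[:,2]>34)&(row[:,2]<43))[0]
    L.append(row[k[0],:2]);R.append(row[k[-1],:2])
L,R=np.array(L),np.array(R)
for A in(L,R):
    f=np.polyfit(A[:,0],A[:,1],1);print('slope',f[0],np.arctan(f[0]),'y@475',np.polyval(f,475), np.std(A[:,1]-np.polyval(f,A[:,0])))
yaw=0.5*sum(np.arctan(np.polyfit(A[:,0],A[:,1],1)[0]) for A in(L,R))
d=np.array([np.cos(yaw),np.sin(yaw)]);n=np.array([-d[1],d[0]])
q=P[150:260,245:302].reshape(-1,3); a=(q[:,:2]-[475,97.5])@d; b=(q[:,:2]-[475,97.5])@n
m=(abs(b)<18)&(a<70)&(a>-75)&(q[:,2]>15)
for lo in np.arange(-66,66,3):
    k=m&(a>=lo)&(a<lo+3)
    if k.any(): print(lo+1.5,k.sum(),np.percentile(q[k,2],[10,50,90]).round(1))
# board / chassis walls yaw
```

```text
slope 0.14775682977123403 0.14669541946006442 y@475 72.87024659645317 0.38250765144077653
slope 0.14792649163028418 0.1468614523126835 y@475 122.10290617200667 0.36173962030793344
-61.5 19 [15.6 16.5 17. ]
-58.5 68 [15.8 44.6 46.8]
-55.5 93 [45.1 46.6 48.2]
-52.5 58 [47.8 48.9 50.6]
-49.5 87 [27.7 51.4 53.2]
-46.5 112 [28.3 52.5 54.1]
-43.5 77 [28.6 49.6 51.7]
-40.5 48 [44.7 46.7 48. ]
-37.5 55 [41.3 42.9 44.2]
-34.5 57 [38.  39.  40.6]
-31.5 74 [37.5 38.1 39.1]
-28.5 71 [37.2 38.  39. ]
-25.5 73 [37.4 38.1 38.9]
-22.5 75 [37.3 38.3 39.3]
-19.5 67 [37.3 38.4 39.2]
-16.5 69 [37.3 38.2 39.4]
-13.5 69 [37.2 38.1 39.3]
-10.5 71 [37.3 38.1 39. ]
-7.5 71 [37.2 38.2 39.5]
-4.5 69 [37.4 38.3 39. ]
-1.5 67 [37.4 38.3 39.2]
1.5 64 [37.3 38.2 38.8]
4.5 68 [37.3 38.2 39.2]
7.5 59 [37.5 38.5 39.1]
10.5 71 [37.  38.2 39. ]
13.5 67 [37.4 38.1 38.9]
16.5 62 [37.2 38.1 39. ]
19.5 64 [37.1 38.1 39.1]
22.5 64 [37.1 38.2 39.3]
25.5 60 [36.9 38.1 38.8]
28.5 59 [37.  37.7 38.7]
31.5 73 [37.2 38.3 39.6]
34.5 89 [38.6 40.4 41.9]
37.5 89 [41.3 43.1 44.6]
40.5 90 [44.  45.8 47.3]
43.5 84 [46.6 48.1 49.7]
46.5 76 [48.7 50.2 51.2]
49.5 20 [47.9 48.9 50. ]
52.5 23 [41.8 43.7 44.8]
55.5 27 [40.4 42.2 43.3]
```

```bash
cat >> h.py <<'E'
C=np.array([474.,97.5]); YAW=0.147; D=np.array([np.cos(YAW),np.sin(YAW)])
E
python3 - <<'E'
from h import *
clamp()
p=C+47*D
movep([*p,90],Rdown(YAW))
f0=np.array(read_state()['ft_force']);print(read_state()['time'],f0)
for z,g in ((60,15),(48,15),(35,22)):
    h=movel([*p,z],max_speed=40,guard=g)
    s=read_state();print(s['time'],h,np.round(s['eef_pos'],1),np.round(s['ft_force']-f0,1))
movel([*p,95],max_speed=200)
s=read_state();print(s['time'],s['ft_force']-f0)
p=C-47*D
movel([*p,95],max_speed=250)
for z,g in ((62,15),(48,15),(35,22)):
    h=movel([*p,z],max_speed=40,guard=g)
    s=read_state();print(s['time'],h,np.round(s['eef_pos'],1),np.round(s['ft_force']-f0,1))
movel([*p,95],max_speed=200)
movep([430,90,200],Rdown(YAW)); snap('wrist','w2');snap('side','s2');print(read_state()['time'])
E
```

```text
3.7667 [-0.53586738 -0.51956923  0.19644282]
4.6667 False [520.6 104.4  60.1] [-0.5  0.2  0.3]
5.1167 False [520.3 104.3  47.7] [0.3 0.8 0.3]
5.4333 True [521.9 104.6  38.7] [-6.4 -0.6 23.8]
5.8667 [ 0.71168512  0.05231274 -0.3069672 ]
7.3667 False [427.6  90.6  62.2] [0.7 1.5 0. ]
7.8667 False [427.4  90.5  47.8] [ 0.2  0.5 -0.2]
8.1833 True [427.7  90.7  38.3] [-7.2  0.8 43.4]
9.2167
```

View pics/w2.png

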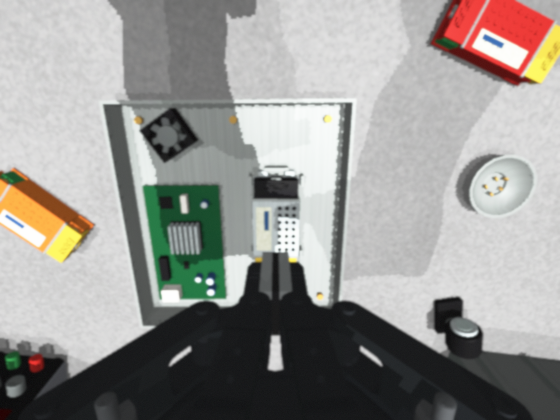

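The wrist view shows the black cover flat at (276,187). Closed fingers hide most of the yellow cover at about (275,262), so I'll open them and check the shut angles from depth.

Run:
```python
from h import *
open_gripper()
c=snap('wrist','w3');P=pts(c);s=read_state();print(s['time'])
cv2.imwrite('pics/w3c.png',cv2.resize(c['image'][150:300,215:335],None,fx=4,fy=4,interpolation=cv2.INTER_CUBIC))
n=np.array([-D[1],D[0]])
q=P[130:310,235:320].reshape(-1,3); a=(q[:,:2]-C)@D; b=(q[:,:2]-C)@n
m=(abs(b)<18)&(q[:,2]>5)
for lo in np.arange(-66,66,4):
    k=m&(a>=lo)&(a<lo+4)
    if k.any(): print(lo+2,k.sum(),np.percentile(q[k,2],[10,50,90]).round(1))
L=[];R=[]
for v in range(205,250):
    row=P[v,235:320]; k=np.where((row[:,2]>34)&(row[:,2]<43))[0]
    L.append(row[k[0],:2]);R.append(row[k[-1],:2])
for A in map(np.array,(L,R)):
    f=np.polyfit(A[:,0],A[:,1],1);print(np.arctan(f[0]),np.polyval(f,474))
```

```text
10.05
-60 95 [ 6.8 14.2 16.8]
-56 43 [ 8.6 15.2 16.9]
-52 257 [10.  29.6 38.3]
-48 151 [36.2 38.  39.2]
-44 136 [37.2 38.1 39.1]
-40 133 [37.3 38.  39.1]
-36 114 [37.3 38.  39. ]
-32 134 [37.3 38.2 39.2]
-28 131 [37.3 38.3 38.9]
-24 118 [37.2 38.2 39.2]
-20 123 [37.4 38.2 38.9]
-16 115 [37.3 38.2 39.1]
-12 124 [37.3 38.1 39.1]
-8 122 [37.4 38.3 39.2]
-4 113 [37.2 38.1 39.1]
0 119 [37.2 38.3 39.1]
4 108 [37.5 38.2 38.8]
8 109 [37.4 38.1 39. ]
12 114 [37.3 38.2 38.8]
16 113 [37.4 38.2 38.9]
20 106 [37.1 38.1 39.1]
24 104 [37.3 38.2 39. ]
28 111 [37.1 37.9 38.9]
32 109 [37.2 37.9 38.9]
36 98 [37.4 38.4 39.3]
40 99 [37.1 37.9 38.8]
44 108 [37.3 38.  38.9]
48 103 [37.1 38.2 39.1]
52 99 [37.  38.2 39.1]
56 37 [37.1 37.7 38.5]
0.15003789690330896 72.5778156422217
0.14805439141979515 121.84650861311079
```

View pics/w3c.png

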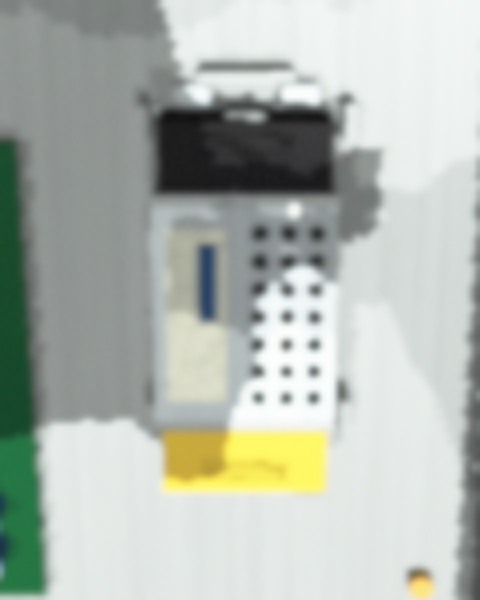

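Both covers lie level with the case top from depth, at z of about 38 across their whole length. Now I'll find a wrist view of the inspection head.

Run:
```python
from h import *
def Rt(yaw,t): # tool z tilted forward by t
    c,s=np.cos(yaw),np.sin(yaw); f=np.array([c,s,0]);x=np.array([-s,c,0])
    z=np.sin(t)*f-np.cos(t)*np.array([0,0,1]); return np.column_stack([x,np.cross(z,x),z])
q0=np.array(read_state()['qpos'])
for t in (25,40,55,70,85):
    R=Rt(0,np.radians(t))
    for cam in ([400,190,400],[450,190,330],[450,190,250],[500,190,300]):
        p=np.array(cam)+R@np.array([0,84,141.])
        j=inverse_kinematics(p,R); print(t,cam,p.round(),None if j is None else np.abs(np.array(j)-q0).max().round(2))
```

```text
25 [400, 190, 400] [536. 190. 308.] 0.67
25 [450, 190, 330] [586. 190. 238.] 0.51
25 [450, 190, 250] [586. 190. 158.] 0.54
25 [500, 190, 300] [636. 190. 208.] 0.38
40 [400, 190, 400] [555. 190. 346.] 1.27
40 [450, 190, 330] [605. 190. 276.] 1.15
40 [450, 190, 250] [605. 190. 196.] 2.32
40 [500, 190, 300] [655. 190. 246.] 1.44
55 [400, 190, 400] [564. 190. 388.] 1.89
55 [450, 190, 330] [614. 190. 318.] 2.47
55 [450, 190, 250] [614. 190. 238.] 2.13
55 [500, 190, 300] [664. 190. 288.] 2.03
70 [400, 190, 400] [561. 190. 431.] 2.14
70 [450, 190, 330] [611. 190. 361.] 2.21
70 [450, 190, 250] [611. 190. 281.] 2.36
70 [500, 190, 300] [661. 190. 331.] 2.31
85 [400, 190, 400] [548. 190. 471.] None
85 [450, 190, 330] [598. 190. 401.] 2.41
85 [450, 190, 250] [598. 190. 321.] None
85 [500, 190, 300] [648. 190. 371.] 2.51
```

```bash
cat >> h.py <<'E'
def Rt(yaw,t): # tool z tilted forward by t
    c,s=np.cos(yaw),np.sin(yaw); f=np.array([c,s,0]);x=np.array([-s,c,0])
    z=np.sin(t)*f-np.cos(t)*np.array([0,0,1]); return np.column_stack([x,np.cross(z,x),z])
E
python3 - <<'E'
from h import *
print(np.round(read_state()['qpos'],2))
for t in (35,40,45,50,55):
  for cam in ([400,190,350],[400,190,300],[430,190,330]):
    R=Rt(0,np.radians(t))
    p=np.array(cam)+R@np.array([0,84,141.])
    j=inverse_kinematics(p,R); print(t,cam,p.round(),None if j is None else np.round(j,2))
E
```

```text
[-0.58  0.28  0.29  2.11 -0.11  0.76  1.5 ]
35 [400, 190, 350] [550. 190. 283.] [-1.04  0.2   0.48  2.16  0.71  0.36  0.36]
35 [400, 190, 300] [550. 190. 233.] [-1.14  0.33  0.63  2.22  0.79  0.19  0.24]
35 [430, 190, 330] [580. 190. 263.] [-1.08  0.31  0.61  2.13  0.52  0.26  0.56]
40 [400, 190, 350] [555. 190. 296.] [-0.99  0.18  0.38  2.2   1.05  0.38  0.02]
40 [400, 190, 300] [555. 190. 246.] [ 0.34  0.53 -1.27  2.19  1.55  0.93 -0.34]
40 [430, 190, 330] [585. 190. 276.] [-1.21  0.31  0.73  2.17  0.85  0.19  0.22]
45 [400, 190, 350] [559. 190. 310.] [-0.8   0.15  0.13  2.22  1.35  0.45 -0.28]
45 [400, 190, 300] [559. 190. 260.] [-1.23  0.3   0.67  2.3   1.78  0.26 -0.77]
45 [430, 190, 330] [589. 190. 290.] [ 0.37  0.49 -1.27  2.14  1.59  0.92 -0.31]
50 [400, 190, 350] [562. 190. 324.] [-0.57  0.15 -0.16  2.25  1.56  0.55 -0.49]
50 [400, 190, 300] [562. 190. 274.] [ 0.31  0.5  -1.27  2.27  1.76  1.02 -0.55]
50 [430, 190, 330] [592. 190. 304.] [-0.8   0.22  0.17  2.23  1.69  0.45 -0.61]
55 [400, 190, 350] [564. 190. 338.] [-0.33  0.16 -0.45  2.28  1.71  0.67 -0.63]
55 [400, 190, 300] [564. 190. 288.] [ 0.28  0.5  -1.27  2.31  1.85  1.09 -0.64]
55 [430, 190, 330] [594. 190. 318.] [-0.86  0.22  0.2   2.27  1.87  0.53 -0.8 ]
```

Run:
```python
from h import *
R=Rt(0,np.radians(50)); movep(np.array([400,190,350])+R@np.array([0,84,141.]),R)
c=snap('wrist','w4');P=pts(c);s=read_state();print(s['time'],s['eef_pos'],np.round(c['cam_to_world'],2).tolist())
cv2.imwrite('pics/w4f.png',c['image'][::-1,::-1])
```

```text
11.9 [562.0677267  189.63693761 323.59456629] [[0.0, -0.36, -0.93, 398.07], [1.0, 0.0, 0.0, 189.04], [-0.0, -0.93, 0.36, 350.45], [0.0, 0.0, 0.0, 1.0]]
```

View pics/w4.png

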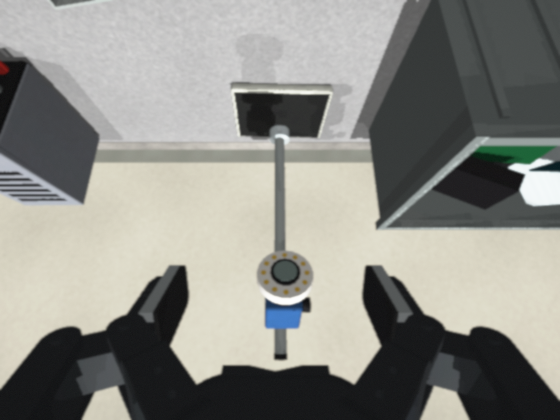

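The inspection head is clearly visible in the finger gap: ring centred at about (285,271), black lens in the middle and the blue box at (283,315). Next I'll fit the lens pose from depth.

Run:
```python
from h import *
c=dict(np.load('pics/w4.npz'));P=pts(c);im=c['image']
cv2.imwrite('pics/w4c.png',cv2.resize(im[240:360,235:335],None,fx=5,fy=5,interpolation=cv2.INTER_CUBIC))
r=c['range_z']
np.set_printoptions(linewidth=200)
print(r[248:300:4,255:318:5].round(0).astype(int))
```

```text
[[1852 1855 1855 1850  488  484  487 1852 1846 1843 1852 1845 1853]
 [1846 1844 1838 1852  375  374  377  375 1839 1839 1841 1843 1838]
 [1833 1844 1840  371  370  370  370  370  371  371 1831 1836 1833]
 [1827 1818  366  367  366  362  362  361  367  368  368 1828 1830]
 [1811  361  360  362  357  357  358  356  359  365  364  364 1823]
 [1814  358  358  359    0  352  353  353  354  358  358  359 1803]
 [1791  353  353  354  348  349  350  348  350  349  355  354 1806]
 [1795  350  350  351  345  346  345  347  344  351  351  353 1792]
 [1786  345  346  346  343  342  341  343  342  347  348  347 1785]
 [1779  341  342  343  343  342  341    0  341  343  345  344 1780]
 [1773  346  339  339  338  340  340  340  340  341  340  345 1760]
 [1766 1755  339  336  336  335  336  336  335  336  338 1762 1760]
 [1753 1746  345  337  333  332  332  332  332  335  344 1754 1755]]
```

View pics/w4c.png

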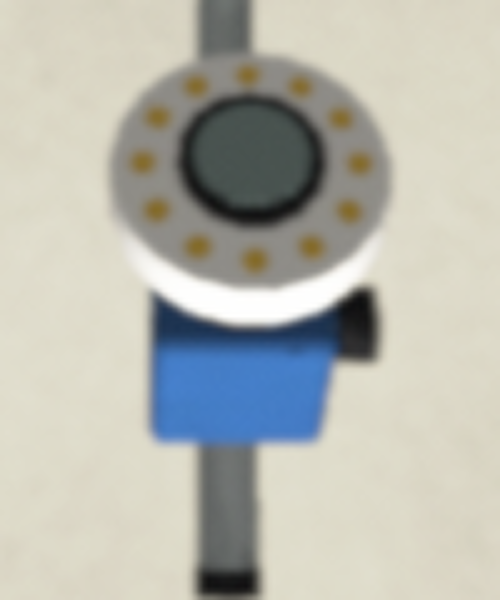

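Run:
```python
from h import *
c=dict(np.load('pics/w4.npz'));P=pts(c)
cx,cy=285.2,271.4
u,v=np.meshgrid(np.arange(560),np.arange(420))
r=c['range_z']; ok=(r>320)&(r<390)
# lens: ellipse semi axes ~14,13
el=lambda a,b,x=cx,y=cy:((u-x)/a)**2+((v-y)/b)**2
def plane(m,name):
    q=P[m&ok]
    for _ in range(5):
        mu=q.mean(0);n=np.linalg.svd(q-mu,full_matrices=False)[2][2]
        d=(q-mu)@n; s=max(1.5*np.median(abs(d))*1.48,.5); q=q[abs(d)<2*s]
    if n[0]>0:n=-n
    print(name,len(q),'mean',mu.round(1),'n',n.round(4),'yaw',np.degrees(np.arctan2(-n[1],-n[0])).round(2),'elev',np.degrees(np.arcsin(n[2])).round(2),'rms',d.std().round(2))
    return mu,n
ml,nl=plane(el(11.5,10.5)<1,'lens')
mr,nr=plane((el(17,15.5)>1)&(el(26,20.5,285,273)<1),'ring')
M=c['cam_to_world']
def hit(px,py,mu,n):
    d=M[:3,:3]@np.array([(px-c['cx'])/c['fx'],-(py-c['cy'])/c['fy'],-1]);o=M[:3,3]
    return o+d*((mu-o)@n/(d@n))
print('lens centre',hit(cx,cy,ml,nl).round(1))
# ring centroid by in-plane rectangle of ring-plane pts
k=ok&(abs((P-mr)@nr)<2.5)&(el(32,28,285,274)<1)
q=P[k]; ey=np.cross([0,0,1],-nr);ey/=np.linalg.norm(ey);ez=np.cross(-nr,ey)
ab=np.c_[q@ey,q@ez].astype(np.float32);(ca,cb),rad=cv2.minEnclosingCircle(ab)
lo,hi=np.percentile(ab,[.5,99.5],axis=0);print('ring',ca*ey+cb*ez+(mr@nr)*nr,rad,hi-lo,((lo+hi)/2)@np.array([ey,ez])+(mr@nr)*nr)
print('lens protrusion',(ml-mr)@nr)
# vertical check: bench
print('bench z',np.median(P[30:60,150:220,2]))
# box top blue yaw
hsv=cv2.cvtColor(c['image'],cv2.COLOR_BGR2HSV);b=(hsv[...,0]>95)&(hsv[...,0]<125)&(hsv[...,1]>120)&(r<500)&(r>250)&(v>290)&(v<335)&(u>255)&(u<312)
plane2=P[b];print(len(plane2),plane2.min(0),plane2.max(0))
```

```text
lens 377 mean [751.9 200.5 295. ] n [-0.9085  0.0262 -0.4171] yaw -1.65 elev -24.65 rms 0.61
ring 834 mean [755.3 200.  297.9] n [-0.9069  0.031  -0.4201] yaw -1.95 elev -24.84 rms 0.62
lens centre [751.9 200.4 295.1]
ring [756.2702336  200.34483465 295.75768709] 33.297630310058594 [63.04706047 63.34775703] [756.07636641 200.48998531 296.18688651]
lens protrusion 4.26749052870487
bench z -1.1794017233534646
781 [786.58820211 177.08262141 324.69365357] [832.63419175 221.94754218 355.9411299 ]
```

Lens is at about (752, 200.4, 295), with its axis yawed -1.85° and pointing 24.8° down, which agrees with the stated 25°. Now I'll grasp and lift.

```bash
cat >> h.py <<'E'
YAW=0.148; C=np.array([475.,97.5])
E
python3 - <<'E'
from h import *
movep([*C,120],Rdown(YAW))
print(read_state()['time'],np.round(read_state()['ft_force'],1))
h=movel([*C,8],max_speed=90,guard=12); s=read_state();print(s['time'],h,np.round(s['eef_pos'],1),np.round(s['ft_force'],1))
if not h:
    clamp(); s=read_state();print(s['time'],s['finger_gap'],np.round(s['eef_pos'],2),np.round(s['ft_force'],1))
    c=snap('wrist','w5')
E
```

```text
13.325 [-0.8 -1.1 -0.1]
14.7167 False [475.3  97.5   8.4] [ 0.7 -0.4  0. ]
15.1667 49.03183183433909 [475.18  97.44   8.45] [-1.9 -0.9  9.2]
```

View pics/w5.png

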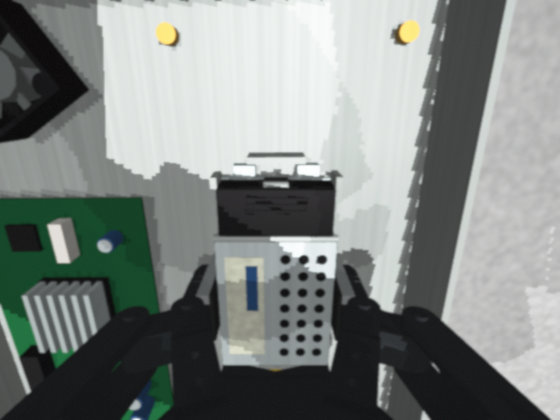

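The wrist view shows the module gripped between the pads, with its black cover flat (rows 180–236) and its axis square to the fingers. Now lift, measure the module in the tool frame, and move to a pre-pose.

```bash
cat >> h.py <<'E'
def meas(c,s):
    P=pts(c);R=np.array(s['tool_rot']);T=(P-np.array(s['eef_pos']))@R  # tool frame
    roi=np.zeros(T.shape[:2],bool);roi[165:365,222:332]=1
    m=roi&(abs(T[...,2]+31)<12)&(abs(T[...,0])<20)&(T[...,1]>-65)&(T[...,1]<25)
    q=T[m]
    for _ in range(6):
        mu=q.mean(0);n=np.linalg.svd(q-mu,full_matrices=False)[2][2];n*=-np.sign(n[2])
        d=(q-mu)@n;q=q[abs(d)<2.0]
    # edge of black end: first rows
    e=[]
    for u in range(228,326,4):
        k=np.where(m[:,u]&(abs((T[:,u]-mu)@n)<2.5))[0]
        e.append(T[k[0],u,1])
    print('plane mu',mu.round(2),'n',n.round(4),'rms',d.std().round(2),'black edge toolY',np.median(e).round(2),np.std(e).round(2))
    g=c['image'].astype(int).sum(2)
    h=[]
    for u in range(232,322,4):
        dr=g[225:250,u+0]; v=225+np.argmax(np.diff(dr)); h.append((T[v,u,1]+T[v+1,u,1])/2)
    print('hinge toolY',np.median(h).round(2),np.std(h).round(2), 'slope',np.polyfit(np.arange(len(h)),h,1)[0])
    L=[];Rr=[]
    for v in range(242,262):
        k=np.where((abs(T[v,:,2]-mu[2])<4)&(abs(T[v,:,0])<30))[0]; L.append(T[v,k[0],0]);Rr.append(T[v,k[-1],0])
    print('sides toolX',np.median(L).round(1),np.median(Rr).round(1))
E
python3 - <<'E'
from h import *
c=dict(np.load('pics/w5.npz'));meas(c,read_state())
movel([*C,30],max_speed=50); movel([*C,160],max_speed=150)
s=read_state();c=snap('wrist','w6');print(s['time'],s['finger_gap'],np.round(s['ft_force'],1));meas(c,s)
L=np.array([752.,200.4,295.]);psi=np.radians(-1.85)
Rm=None
R=Rt(psi,np.radians(25))
X=R[:,1];Z=-R[:,2]; print(X,Z,inverse_kinematics(L-154*X,R), s['qpos'])
E
```

```text
plane mu [-2.000e-02 -1.783e+01 -2.978e+01] n [ 0.0028 -0.001  -1.    ] rms 0.56 black edge toolY -52.79 0.14
hinge toolY -33.05 0.24 slope 0.019260750877410356
sides toolX -24.9 24.5
16.825 49.26267401181999 [ 0.2 -1.  -2.4]
plane mu [-2.000e-02 -1.781e+01 -2.976e+01] n [ 4.e-03 -6.e-04 -1.e+00] rms 0.57 black edge toolY -52.79 0.17
hinge toolY -33.17 0.26 slope 0.026278292178940614
sides toolX -24.9 24.5
[ 0.90583539 -0.02925832  0.42261826] [-0.42239798  0.01364338  0.90630779] [-0.32265101  0.40320572 -0.26973613  1.90327073  0.66271793  0.57278188
  0.47119834] [ 0.07321003  0.44195024 -0.51134864  2.01160775  0.3070824   0.76374891
  1.09725572]
```

View pics/w6.png

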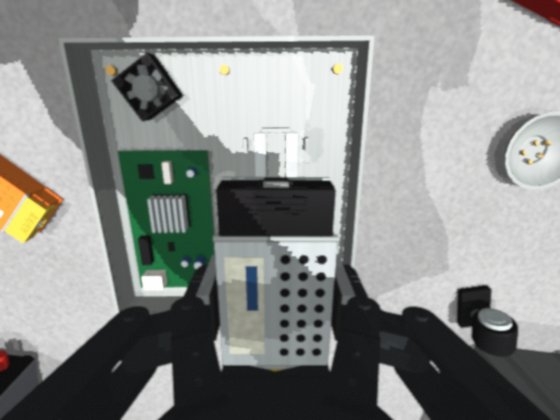

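The wrist view shows the module clear of the chassis and level in the fingers. The hinge line is at tool y -33.1, so the grip is centred. Now to the pre-pose and then the hold pose.

```bash
cat >> h.py <<'E'
Lc=np.array([752.,200.4,295.]);PSI=np.radians(-1.85)
RF=Rt(PSI,np.radians(25));E_T=np.array([-0.1,54.3,-16.5])
def tcp_for(dist): return Lc-dist*RF[:,1]-RF@E_T
E
python3 - <<'E'
from h import *
movep(tcp_for(170),RF); print(read_state()['time'])
movel(tcp_for(100),RF,max_speed=60)
wait(0.3)
s=read_state();print(s['time'],s['eef_pos']-tcp_for(100),s['tool_rot'].T@RF,s['finger_gap'])
x=RF[:,1];e=s['eef_pos']+s['tool_rot']@E_T;print('end in lens frame',(e-Lc)@np.column_stack([x,-0+np.cross([0,0,1],x)/np.linalg.norm(np.cross([0,0,1],x)),-RF[:,2]]))
c=snap('wrist','w7');meas(c,s);snap('side','s7');snap('top','t7')
im=cv2.imread('pics/s7.png');cv2.imwrite('pics/s7c.png',cv2.resize(im[60:210,250:420],None,fx=4,fy=4,interpolation=cv2.INTER_CUBIC))
E
```

```text
17.775
19.3917 [-0.0938247   0.01439746 -0.02274374] [[ 9.99999993e-01 -1.17172701e-04  8.50009825e-06]
 [ 1.17172305e-04  9.99999992e-01  4.65563208e-05]
 [-8.50555331e-06 -4.65553245e-05  9.99999999e-01]] 49.26138167892204
end in lens frame [-1.00094243e+02  1.78638181e-02  1.66877850e-02]
plane mu [-2.000e-02 -1.792e+01 -3.023e+01] n [ 3.6e-03 -7.0e-04 -1.0e+00] rms 0.57 black edge toolY -52.99 0.16
hinge toolY -33.38 5.24 slope -0.08222479876092777
sides toolX -25.0 24.2
```

View pics/s7c.png

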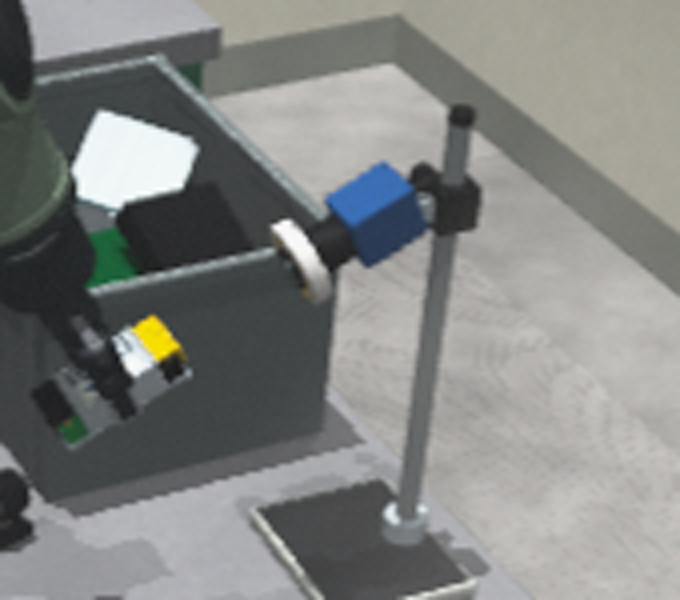

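View pics/w7.png

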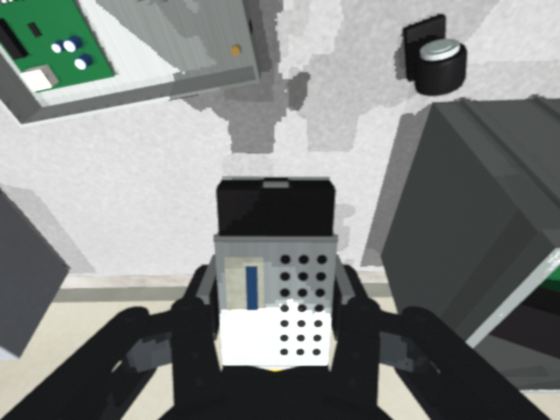

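View pics/t7.png

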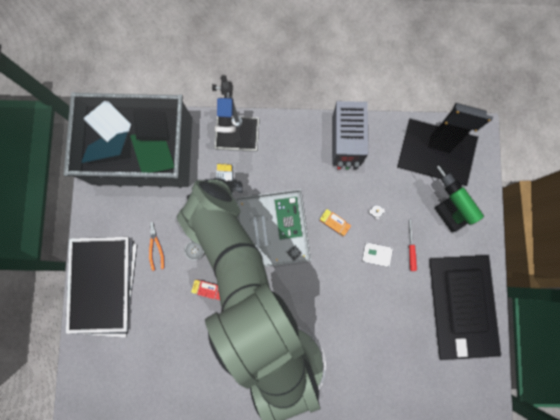

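The side view shows the module held in the lens line, yellow end up at crop (160,340) and both covers flat. The top view shows yellow at (224,171) ahead of the lens at (226,128), and the other items where they were. I'll check module against ring within one camera so calibration bias cancels.

Run:
```python
from h import *
x=RF[:,1];y=-(-RF[:,0]);F=np.column_stack([x,RF[:,0],-RF[:,2]])
for n in('s7','t7'):
    c=dict(np.load(f'pics/{n}.npz'));P=(pts(c)-Lc)@F;im=c['image'];hsv=cv2.cvtColor(im,cv2.COLOR_BGR2HSV)
    ye=(hsv[...,0]>18)&(hsv[...,0]<35)&(hsv[...,1]>120)&(np.linalg.norm(P-[-110,0,0],axis=2)<60)
    q=P[ye];print(n,'yel',len(q));print(np.percentile(q,[2,10,50,90,98],axis=0).round(1))
    top=q[q[:,2]>10]; print(' top',len(top),np.median(top,axis=0).round(1),'x max',np.percentile(top[:,0],97).round(1),'y',np.percentile(top[:,1],[3,97]).round(1))
    ri=(hsv[...,1]<60)&(im.min(2)>140)&(np.linalg.norm(P-[5,0,0],axis=2)<45)
    q=P[ri];print(' ring',len(q));print(np.percentile(q,[2,10,50,90,98],axis=0).round(1))
    bl=(hsv[...,0]>100)&(hsv[...,0]<125)&(hsv[...,1]>120)&(np.linalg.norm(P-[60,0,0],axis=2)<70)
    q=P[bl];print(' blue',len(q));print(np.percentile(q,[2,50,98],axis=0).round(1))
```

```text
s7 yel 82
[[-115.1  -23.1    2. ]
 [-113.4  -20.8    9.3]
 [-105.    -8.    14.1]
 [ -97.4   14.7   16.6]
 [ -95.7   18.8   18.6]]
 top 70 [-105.4   -2.4   14.7] x max -96.0 y [-22.8  17.9]
 ring 90
[[  8.2 -34.1   4.9]
 [  8.7 -31.8   8.1]
 [ 14.  -19.4  24.3]
 [ 20.1   4.3  31.9]
 [ 21.   11.6  33.6]]
 blue 298
[[ 53.3 -27.6 -13.4]
 [ 75.3 -17.8  20.2]
 [102.   16.1  26. ]]
t7 yel 75
[[-115.3  -22.     6.6]
 [-112.6  -18.5    8.1]
 [-106.1   -2.5   12. ]
 [ -99.5   16.2   15.5]
 [ -97.6   19.6   16.9]]
 top 53 [-105.1   -2.7   13.2] x max -97.7 y [-22.   18.5]
 ring 105
[[  3.6 -29.3  -0.8]
 [  8.3 -23.9  13.4]
 [ 14.7  -1.4  25.2]
 [ 20.5  24.5  31.3]
 [ 21.5  29.2  33.4]]
 blue 240
[[ 52.7 -20.2  14.6]
 [ 78.1  -0.7  20.4]
 [102.2  18.7  26.1]]
```

Run:
```python
from h import *
c=dict(np.load('pics/t7.npz'));im=c['image']
cv2.imwrite('pics/t7c.png',cv2.resize(im[90:195,190:260],None,fx=5.5,fy=5.5,interpolation=cv2.INTER_NEAREST))
F=np.column_stack([RF[:,1],RF[:,0],-RF[:,2]])
M=c['cam_to_world']
def proj(p):
    w=Lc+F@np.array(p,float); k=M[:3,:3].T@(w-M[:3,3]); return c['cx']+c['fx']*k[0]/-k[2], c['cy']-c['fy']*k[1]/-k[2]
for p in ([-110,23,14],[-110,-23,14],[-110,0,14],[-100,0,14],[-121,0,14],[14,33,0],[14,-33,0],[14,0,33],[4.3,0,33]): print(p,np.round(proj(p),2))
B=im.astype(int)
for v in range(165,180): print(v,(B[v,210:240,1]-B[v,210:240,0]).tolist())
for v in range(122,136): print(v,B[v,208:246,0].tolist())
```

```text
[-110, 23, 14] [216.64 168.  ]
[-110, -23, 14] [231.25 168.79]
[-110, 0, 14] [223.94 168.4 ]
[-100, 0, 14] [223.97 165.26]
[-121, 0, 14] [223.91 171.83]
[14, 33, 0] [214.33 127.47]
[14, -33, 0] [235.64 128.61]
[14, 0, 33] [223.33 129.25]
[4.3, 0, 33] [223.3  132.48]
165 [-5, -5, -6, -5, -5, -1, 25, 74, 107, 114, 109, 104, 102, 100, 94, 88, 90, 91, 93, 91, 78, 45, 9, -3, -5, -5, -5, -5, -5, -5]
166 [-5, -5, -6, -6, -5, -1, 27, 77, 113, 118, 115, 114, 115, 115, 110, 106, 111, 114, 114, 113, 102, 66, 14, -4, -4, -5, -5, -6, -5, -6]
167 [-5, -5, -4, -5, -6, -1, 26, 78, 112, 118, 116, 116, 119, 116, 114, 114, 117, 119, 119, 117, 108, 72, 16, -4, -5, -5, -5, -5, -6, -5]
168 [-5, -5, -6, -6, -6, 0, 25, 76, 109, 117, 117, 117, 118, 118, 116, 117, 118, 118, 119, 118, 107, 71, 17, -6, -5, -5, -6, -5, -5, -6]
169 [-6, -5, -4, -5, -6, -1, 22, 62, 90, 99, 104, 106, 107, 110, 112, 112, 114, 113, 115, 114, 104, 69, 14, -6, -6, -6, -5, -6, -5, -5]
170 [-5, -5, -5, -5, -6, -2, 12, 34, 48, 56, 65, 69, 72, 76, 79, 81, 82, 82, 86, 86, 77, 49, 11, -5, -6, -6, -5, -6, -5, -6]
171 [-5, -5, -5, -4, -5, -4, 
[... 2883 characters left out ...]
, 57, 56, 58, 57]
132 [147, 145, 146, 147, 146, 145, 148, 155, 156, 131, 114, 115, 121, 131, 139, 146, 150, 150, 149, 148, 146, 139, 134, 126, 111, 97, 85, 73, 66, 65, 63, 59, 59, 58, 58, 57, 58, 57]
133 [148, 144, 146, 146, 146, 147, 147, 150, 145, 105, 72, 67, 73, 79, 84, 89, 93, 91, 91, 90, 89, 87, 85, 82, 77, 70, 66, 64, 64, 63, 64, 60, 57, 56, 59, 55, 58, 57]
134 [148, 147, 147, 147, 147, 146, 148, 150, 143, 102, 65, 58, 59, 61, 63, 63, 65, 64, 65, 65, 64, 64, 64, 64, 66, 63, 62, 62, 63, 63, 63, 60, 58, 57, 58, 57, 58, 58]
135 [149, 147, 147, 147, 146, 147, 147, 151, 140, 100, 63, 60, 61, 61, 63, 62, 63, 61, 64, 63, 62, 63, 62, 63, 62, 62, 64, 62, 63, 62, 64, 61, 58, 58, 56, 59, 58, 57]
```

View pics/t7c.png

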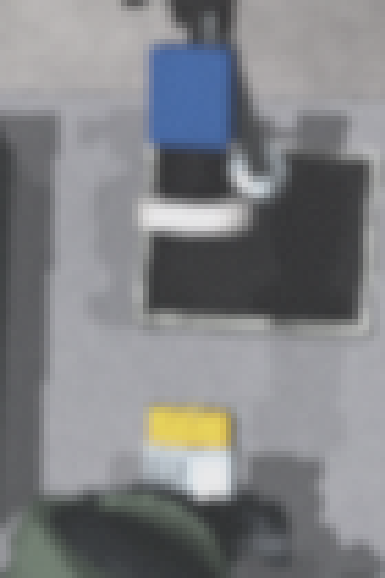

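Run:
```python
from h import *
F=np.column_stack([RF[:,1],RF[:,0],-RF[:,2]])
for n in('t7','s7'):
    c=dict(np.load(f'pics/{n}.npz'));im=c['image'].astype(int);M=c['cam_to_world']
    def proj(p):
        k=M[:3,:3].T@(Lc+F@np.array(p,float)-M[:3,3]); return np.array([c['cx']+c['fx']*k[0]/-k[2], c['cy']-c['fy']*k[1]/-k[2]])
    g=(im[...,1]-im[...,0]).astype(np.float32)
    for yy in(-10,0,10):
        for nm,z in(('shut top plane',14),):
            a=np.arange(-140,-80,1.); uv=np.array([proj([t,yy,z]) for t in a],np.float32)
            val=cv2.remap(g,uv[:,0].reshape(1,-1),uv[:,1].reshape(1,-1),cv2.INTER_LINEAR)[0]
            print(n,yy,[(int(t),int(x)) for t,x in zip(a[::3],val[::3])])
    print('lip bottom equiv', proj([-100,0,14]),proj([-100,0,2]))
```

```text
t7 -10 [(-140, -1), (-137, -1), (-134, -1), (-131, -1), (-128, -2), (-125, -4), (-122, -2), (-119, 19), (-116, 60), (-113, 97), (-110, 115), (-107, 118), (-104, 117), (-101, 108), (-98, 83), (-95, 42), (-92, 11), (-89, -2), (-86, -5), (-83, -5)]
t7 0 [(-140, -6), (-137, -5), (-134, -5), (-131, -5), (-128, -6), (-125, -7), (-122, -3), (-119, 21), (-116, 64), (-113, 100), (-110, 114), (-107, 115), (-104, 112), (-101, 103), (-98, 82), (-95, 52), (-92, 20), (-89, 0), (-86, -4), (-83, -4)]
t7 10 [(-140, -5), (-137, -6), (-134, -6), (-131, -7), (-128, -7), (-125, -7), (-122, 0), (-119, 21), (-116, 63), (-113, 99), (-110, 114), (-107, 116), (-104, 114), (-101, 108), (-98, 86), (-95, 47), (-92, 13), (-89, -2), (-86, -5), (-83, -5)]
lip bottom equiv [223.97170937 165.2586572 ] [224.55558547 164.53675188]
s7 -10 [(-140, -1), (-137, 0), (-134, 1), (-131, 0), (-128, 0), (-125, -2), (-122, -3), (-119, 8), (-116, 91), (-113, 197), (-110, 222), (-107, 222), (-104, 220), (-101, 210), (-98, 151), (-95, 32), (-92, 0), (-89, 0), (-86, 0), (-83, -1)]
s7 0 [(-140, -1), (-137, 0), (-134, -4), (-131, -4), (-128, -5), (-125, -5), (-122, -4), (-119, 16), (-116, 92), (-113, 223), (-110, 222), (-107, 218), (-104, 200), (-101, 206), (-98, 162), (-95, 58), (-92, 0), (-89, 0), (-86, 0), (-83, -1)]
s7 10 [(-140, -1), (-137, -1), (-134, -5), (-131, -5), (-128, -5), (-125, -6), (-122, -6), (-119, 3), (-116, 77), (-113, 199), (-110, 220), (-107, 212), (-104, 217), (-101, 213), (-98, 158), (-95, 41), (-92, 0), (-89, -1), (-86, 0), (-83, 0)]
lip bottom equiv [289.97086311 142.50593557] [291.41953443 145.33767725]
```

Both fixed cameras put the yellow edges about 4 mm nearer the lens than intended. I'll run the same test on the ring to see whether that's shared camera bias.

Run:
```python
from h import *
F=np.column_stack([RF[:,1],RF[:,0],-RF[:,2]])
def half(a,v,lo=None):
    v=np.array(v,float);i=v.argmax();out=[]
    for rng in (range(i,0,-1),range(i,len(v)-1)):
        s=-1 if rng.step==-1 else 1
        base=v[max(0,i-14):i].min() if s==-1 else v[i:i+14].min()
        h=(v[i]+base)/2
        for j in rng:
            if v[j+s]<h: out.append(round(a[j]+s*(v[j]-h)/(v[j]-v[j+s]),1));break
        else: out.append(None)
    return out
for n in('w4','t7','s7','top0','side0','s2'):
    c=dict(np.load(f'pics/{n}.npz'));im=c['image'];M=c['cam_to_world']
    def prof(g,a,f):
        uv=[]
        for t in a:
            k=M[:3,:3].T@(Lc+F@np.array(f(t),float)-M[:3,3]);uv.append([c['cx']+c['fx']*k[0]/-k[2], c['cy']-c['fy']*k[1]/-k[2]])
        uv=np.array(uv,np.float32);return cv2.remap(g,uv[:,0].reshape(1,-1),uv[:,1].reshape(1,-1),cv2.INTER_LINEAR)[0]
    g=im.min(2).astype(np.float32); hsv=cv2.cvtColor(im,cv2.COLOR_BGR2HSV)
    bl=(im[...,0].astype(np.float32)-im[...,2])
    a=np.arange(-15,45,1.)
    for ang in(-50,-25,0,25):
        th=np.radians(ang);f=lambda t:[t,33*np.sin(th),33*np.cos(th)]
        p=prof(g,a,f);print(n,ang,'ring edges',half(a,p),p[::4].astype(int).tolist())
    a=np.arange(30,125,1.);p=prof(bl,a,lambda t:[t,0,22]);print('   blue',half(a,p),p[::6].astype(int).tolist())
```

```text
w4 -50 ring edges [np.float64(0.3), np.float64(15.5)] [121, 116, 132, 151, 195, 228, 235, 227, 209, 199, 198, 198, 197, 198, 198]
w4 -25 ring edges [np.float64(-1.0), np.float64(15.6)] [71, 57, 112, 148, 224, 252, 252, 225, 88, 31, 33, 46, 61, 67, 69]
w4 0 ring edges [np.float64(-1.6), np.float64(14.9)] [86, 68, 112, 154, 238, 253, 253, 213, 74, 39, 53, 66, 68, 69, 68]
w4 25 ring edges [np.float64(-1.8), np.float64(15.0)] [128, 118, 131, 170, 240, 252, 251, 210, 79, 31, 33, 46, 60, 67, 69]
   blue [np.float64(60.2), np.float64(74.0)] [-1, 6, 68, 110, 130, 130, 132, 131, 129, 131, 128, 89, 13, 1, 1, 1]
t7 -50 ring edges [np.float64(7.2), np.float64(22.7)] [62, 63, 62, 61, 67, 100, 154, 185, 192, 172, 125, 115, 154, 177, 174]
t7 -25 ring edges [np.float64(6.4), np.float64(22.6)] [62, 62, 62, 61, 69, 122, 197, 226, 224, 177, 97, 57, 54, 53, 54]
t7 0 ring edges [np.float64(6.0), np.float64(22.4)] [61, 61, 60, 60, 73, 131, 204, 228, 225, 179, 96, 59, 58, 58, 57]
t7 25 ring edges [np.float64(6.2), np.float64(22.2)] [58, 58, 58, 58, 64, 121, 198, 230, 224, 178, 111, 69, 62, 63, 64]
   blue 
[... 1783 characters left out ...]
[np.float64(57.0), np.float64(78.6)] [2, 3, 7, 20, 100, 119, 120, 122, 120, 118, 119, 118, 112, -2, -5, -4]
s2 -50 ring edges [np.float64(7.0), np.float64(21.4)] [63, 62, 62, 61, 62, 94, 206, 238, 237, 161, 46, 47, 48, 51, 50]
s2 -25 ring edges [np.float64(6.1), np.float64(21.5)] [71, 85, 93, 81, 55, 112, 236, 248, 247, 171, 51, 49, 49, 56, 55]
s2 0 ring edges [np.float64(6.6), np.float64(20.6)] [69, 71, 65, 64, 72, 117, 222, 247, 238, 142, 63, 66, 79, 133, 146]
s2 25 ring edges [np.float64(7.4), np.float64(18.3)] [45, 52, 64, 65, 65, 81, 178, 170, 165, 88, 67, 66, 74, 121, 144]
   blue [np.float64(64.7), np.float64(77.8)] [3, 3, 8, 22, 104, 125, 125, 127, 125, 124, 125, 122, 115, 0, -6, -4]
```

In the fixed cameras the ring also reads about 2 mm nearer the back, so the module is really about 1.5 mm too close to the lens. I'll back off 1.4 mm, check that it's still, and hand in.

Run:
```python
from h import *
p=tcp_for(101.4); movel(p,RF,max_speed=20); wait(0.6)
s=read_state();print(s['time'],np.round(s['eef_pos']-p,2),np.abs(s['qvel']).max(),s['finger_gap'],np.round(s['ft_force'],1))
c=snap('wrist','w8');meas(c,s);c=snap('side','s8');P=pts(c);F=np.column_stack([RF[:,1],RF[:,0],-RF[:,2]])
hsv=cv2.cvtColor(c['image'],cv2.COLOR_BGR2HSV);Q=(P-Lc)@F
q=Q[(hsv[...,0]>18)&(hsv[...,0]<35)&(hsv[...,1]>120)&(np.linalg.norm(Q-[-110,0,0],axis=2)<60)];q=q[q[:,2]>9]
A=np.c_[q,np.ones(len(q))][:,[0,1,3]];print('yellow plate slope in module frame',np.linalg.lstsq(A,q[:,2],rcond=None)[0].round(3))
finish_job()
```

```text
20.3917 [ 0.01 -0.03  0.01] 0.0019851456184648703 48.82154477232381 [-0.2 -0.1 -2.6]
plane mu [-1.000e-02 -1.791e+01 -3.023e+01] n [ 4.2e-03 -6.0e-04 -1.0e+00] rms 0.57 black edge toolY -53.0 0.19
hinge toolY -33.5 0.16 slope -0.000860782776028623
sides toolX -25.0 24.2
yellow plate slope in module frame [1.500e-02 1.900e-02 1.553e+01]
the job is handed in; nothing more can be done
```

I pressed both covers shut while the module sat in the chassis, then lifted it out. I handed the job in at about 20.4 s with the module held in front of the inspection lens.

**Covers:** After pressing, depth showed both level with the case top. In the last pictures the yellow plate was parallel to the case to within about 0.02 rad, and the black one was still flat.

**Pose:** The lens came out at about (752, 200, 295) mm, yawed -1.85° and pointing about 25° down. The arm ended within 0.03 mm of its target and was still. The module did not slip in the grip, and its top was square to the tool.

**Disagreements:**
- **Distance:** The overhead and side cameras put the module about 1.5–2 mm nearer the lens than the wrist camera did. I backed off 1.4 mm as a compromise, so the 100 mm is uncertain by about 2 mm.
- **Sideways:** The module may be off by about 1 mm.
- **Press force:** Pressing the black cover read 43 N at the closed fingertips as it bottomed out. The wrist limit is 120 N. The 40 N limit is for the arm and gripper body, and I assumed it does not cover the fingertips.

**Other items:** The arm made no contact with the camera or the other things on the bench that I saw. The overhead view from the hold pose, just before the 1.4 mm move, showed them where they had been.

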